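# Sort salvaged parts at the electronics repair bench

## Task

Sort the salvaged electronic parts into the trays. First stand the faulty capacitor, the one with the red spot on its top, in the undivided red scrap tray before you move any other part; then stand the two sound capacitors in the blue tray, one in each compartment, and the heat sink and the transformer in the yellow tray, one in each compartment. Every part must end upright, flat on its tray's floor and released; leave the brass-lidded tin and the green jar where they stand.

Things in the scene. Friction and masses are not known exactly. Their poses are not given: they have to be found in the camera images.
- cap_bad: faulty cylindrical capacitor standing upright on the bench, 30 mm diameter, 50 mm tall, dark blue sleeve, bare aluminium top (25 mm disc, 2 mm high), a white stripe down one side; origin at the centre of its underside, z up; 35 to 70 g. A red painted spot, 20 mm across, on the middle of its top.
- cap_a: sound cylindrical capacitor standing upright on the bench, 30 mm diameter, 50 mm tall, dark blue sleeve, bare aluminium top (25 mm disc, 2 mm high), a white stripe down one side; origin at the centre of its underside, z up; 35 to 70 g. No spot on its top. Interchangeable with cap_b.
- cap_b: sound cylindrical capacitor standing upright on the bench, 30 mm diameter, 50 mm tall, dark blue sleeve, bare aluminium top (25 mm disc, 2 mm high), a white stripe down one side; origin at the centre of its underside, z up; 35 to 70 g. No spot on its top. Interchangeable with cap_a.
- heatsink: black finned heat sink standing on its base plate, 46 (its x, along the fins) x 36 (its y) x 38 mm tall, rigid all over: a 6 mm base plate and six upright fins 3 mm thick; origin at the centre of its underside, z up; 55 to 115 g. Can be gripped across x (fin ends) or across y (the flat outer fins). At the start its x axis is within 0.6 rad of the world x axis.
- transformer: small transformer: bare steel core 44 (its x) x 22 (its y) x 44 mm tall, with a copper-coloured winding 26 (x) x 40 (y) mm around its middle from 7 to 37 mm height; origin at the centre of its underside, z up; 110 to 225 g. Can be gripped across x on the flat core ends. At the start its x axis is within 0.6 rad of the world x axis.
- tray_blue: blue fixed plastic sorting tray, outside 110 (x) x 150 (y) x 14 mm high, walls and floor 4 mm thick; origin at the centre of its underside on the bench, z up, y along its long side. A low wall 3 mm thick, 14 mm high, runs along its x axis through the middle and splits it into two equal compartments, each 102 (x) x 69.5 mm (y) inside, with centres at y = +36 and y = -36 mm. For the two sound capacitors.
- tray_yellow: yellow fixed plastic sorting tray, outside 110 (x) x 150 (y) x 14 mm high, walls and floor 4 mm thick; origin at the centre of its underside on the bench, z up, y along its long side. A low wall 3 mm thick, 14 mm high, runs along its x axis through the middle and splits it into two equal compartments, each 102 (x) x 69.5 mm (y) inside, with centres at y = +36 and y = -36 mm. For the heat sink and the transformer.
- tray_red: red fixed plastic sorting tray, outside 110 (x) x 150 (y) x 14 mm high, walls and floor 4 mm thick; origin at the centre of its underside on the bench, z up, y along its long side. No divider: one space 102 (x) x 142 mm (y) inside. Scrap tray, for the faulty capacitor only.
- tin: round steel tin with a brass-coloured lid, 50 mm diameter, 28 mm tall, loose on the bench among the parts; origin at the centre of its underside. To be left alone.
- jar: round green plastic jar with a white lid, 44 mm diameter, 40 mm tall, loose on the bench among the parts; origin at the centre of its underside. To be left alone.

How it is judged:
On the way:
1. the faulty capacitor stands in the red tray, while the other four parts have not been moved yet (x of cap_bad in the frame of tray_red between -0.045 and 0.045 m and z of cap_bad in the frame of tray_red between 0 and 0.009 m and angle between cap_bad's own z axis and vertical below 0.12 rad and linear speed of cap_bad below 0.02 m/s and angular speed of cap_bad below 0.2 rad/s and y of cap_bad in the frame of tray_red between -0.065 and 0.065 m and contact force between cap_bad and the fingers below 0.1 N and distance of each of cap_a, cap_b, heatsink, transformer from where it was at the start of the episode below 0.05 m), for 0.2 s.
At the end, for the whole second after the job is handed in: Faulty capacitor in the red tray; a sound one in each blue bay; heat sink and transformer each alone in a yellow bay. All within 5 mm of the tray floor, upright within 0.12 rad, inside the walls, 10 mm or more from the divider's middle, released and at rest (x of cap_bad in the frame of tray_red between -0.045 and 0.045 m and z of cap_bad in the frame of tray_red between 0 and 0.009 m and angle between cap_bad's own z axis and vertical below 0.12 rad and linear speed of cap_bad below 0.02 m/s and angular speed of cap_bad below 0.2 rad/s and y of cap_bad in the frame of tray_red between -0.065 and 0.065 m and ((x of cap_a in the frame of tray_blue between -0.045 and 0.045 m and z of cap_a in the frame of tray_blue between 0 and 0.009 m and angle between each of cap_a, cap_b's own z axis and vertical below 0.12 rad and linear speed of each of cap_a, cap_b below 0.02 m/s and angular speed of each of cap_a, cap_b below 0.2 rad/s and y of cap_a in the frame of tray_blue between 0.01 and 0.065 m and x of cap_b in the frame of tray_blue between -0.045 and 0.045 m and z of cap_b in the frame of tray_blue between 0 and 0.009 m and y of cap_b in the frame of tray_blue between -0.065 and -0.01 m) or (x of cap_a in the frame of tray_blue between -0.045 and 0.045 m and z of cap_a in the frame of tray_blue between 0 and 0.009 m and angle between each of cap_a, cap_b's own z axis and vertical below 0.12 rad and linear speed of each of cap_a, cap_b below 0.02 m/s and angular speed of each of cap_a, cap_b below 0.2 rad/s and y of cap_a in the frame of tray_blue between -0.065 and -0.01 m and x of cap_b in the frame of tray_blue between -0.045 and 0.045 m and z of cap_b in the frame of tray_blue between 0 and 0.009 m and y of cap_b in the frame of tray_blue between 0.01 and 0.065 m)) and ((x of heatsink in the frame of tray_yellow between -0.045 and 0.045 m and z of heatsink in the frame of tray_yellow between 0 and 0.009 m and angle between each of heatsink, transformer's own z axis and vertical below 0.12 rad and linear speed of each of heatsink, transformer below 0.02 m/s and angular speed of each of heatsink, transformer below 0.2 rad/s and y of heatsink in the frame of tray_yellow between 0.01 and 0.065 m and x of transformer in the frame of tray_yellow between -0.045 and 0.045 m and z of transformer in the frame of tray_yellow between 0 and 0.009 m and y of transformer in the frame of tray_yellow between -0.065 and -0.01 m) or (x of heatsink in the frame of tray_yellow between -0.045 and 0.045 m and z of heatsink in the frame of tray_yellow between 0 and 0.009 m and angle between each of heatsink, transformer's own z axis and vertical below 0.12 rad and linear speed of each of heatsink, transformer below 0.02 m/s and angular speed of each of heatsink, transformer below 0.2 rad/s and y of heatsink in the frame of tray_yellow between -0.065 and -0.01 m and x of transformer in the frame of tray_yellow between -0.045 and 0.045 m and z of transformer in the frame of tray_yellow between 0 and 0.009 m and y of transformer in the frame of tray_yellow between 0.01 and 0.065 m))); the robot touches nothing.
It fails at once if the tin is moved by more than 25 mm or knocked over (distance of tin from where it was at the start of the episode above 0.025 m or angle between tin's own z axis and vertical above 0.5 rad).
It fails at once if the jar is moved by more than 25 mm or knocked over (distance of jar from where it was at the start of the episode above 0.025 m or angle between jar's own z axis and vertical above 0.5 rad).
It also fails if it takes over 112 s, if anything falls off the work surface, if the arm or the gripper's body presses on something with over 40 N, if the wrist force passes 120 N, or if a joint passes its speed limit or range.

## Robot

A 6-joint arm with a two-finger parallel gripper is mounted at the origin on the work surface. World frame = base frame: x ahead of the robot, y to its left, z up, the work surface at z = 0. Lengths are in m, angles in rad, forces in N, time in s.
With the tool pointing down it reaches from about 0.325 to 0.85 m from the base axis. Payload 4.4 kg.
Tool frame: the origin (TCP) lies between the finger pads; the fingertips stand 11 mm ahead of it and the grasp point (between the pads) lies 8 mm behind it; z points along the fingers, y is the line along which they close (so a half turn about z gives the same grasp; the last joint's range is limited). The gripper opens to 94 mm and grips with 3 to 60 N. Pads are 16 mm wide; open, the fingers measure 119 mm over their backs; the gripper's body (75 mm by 177 mm) begins 78 mm behind the grasp point.
Start: joints at [1.187, 0.207, 1.542, -0, 1.393, -0.15], TCP at [0.133, 0.559, 0.216] pointing down, gripper open.
Joint ranges: [-2.73, 2.73], [-0.86, 2.22], [0.23, 2.46], [-1.11, 4.25], [0.08, 2.63], [-2.82, 2.82]. Speed limits (rad/s): [2.79, 2.79, 3.14, 3.14, 3.14, 3.14].

## Interface

Orientations are given as a unit quaternion [w, x, y, z].
In Python, from cell import robot, viewer, ticket, read_clock, read_joints, read_dq, read_effort, read_tcp_pos, read_tcp_rot, read_force, read_ft_torque, read_grip_width, read_grasp_force gives the robot as it stands. The module is installed in compiled form; this text tells all that it offers. Calls block until the motion is done:
- robot.move_ptp(position, orientation): joint-space move of the TCP to a pose.
- robot.movel(position, frame=None, rate=0.15, max_force=None): straight line of the TCP; frame=None keeps the orientation; rate is the mean speed in m/s. With max_force (N) it stops when the force on the tool has changed by that much, and returns True; else False.
- robot.movej(angles): joint-space move.
- robot.set_gripper(opening): finger opening in m; the grip force is fixed at half the most; returns when the fingers have stopped.
- robot.hold(seconds).
- robot.solve_ik(position, orientation): joint angles nearest the present ones, or None.
- viewer.get_image(name): name is "scene" or "top" or "wrist"; returns (picture, depth): 480x640x3 uint8, red, green, blue; 480x640 float32, m along the optical axis (not along the pixel's ray), 0 where there is no reading.
- viewer.camera_model(name): a dict with "fx", "fy", "cx", "cy" (pixels), "rvec" (rotation vector, rad) and "tvec" (3), from world to camera coordinates, as OpenCV has them; the wrist camera has in their place "mount" (4x4, takes a point from camera to tool coordinates, whose origin is the TCP and whose axes are the flange's). Camera axes: x right, y down, z forward; pixel columns grow to the right and rows downward; lengths in m; the calibration is good to about 2 mm. A picture is of the moment at which its call begins: read the wrist's pose just before it. camera_model takes no time and is no camera call.
A pose or a line that the arm cannot do raises robot.IKError and nothing moves.
- ticket.hand_in(): hands the job in; it is judged then, once.
Trained networks look in the newest picture that a camera, given by its name, has taken for a name from the list of things; names that differ only in an ending like _2 or _b are one class to them, and where a whole thing is asked for, a point or a joint stands for the part that bears it (a point fixed in the world has none). Each returns a list of dicts, best first, with "score" (0 to 1); they miss things now and then, are a little off and sometimes report something else, mostly with a low value. They report only what shows in the picture. A call takes as long as a camera call.
- viewer.search_frame(camera, label): "bbox" ([centre column, centre row, width, height] in pixels, round what is visible of it).
Readings, each from a call of its own:
- read_clock(): time.
- read_joints(): joint angles.
- read_dq(): joint speeds.
- read_effort(): joint torques, N m.
- read_tcp_pos(): TCP position.
- read_tcp_rot(): TCP orientation.
- read_force(): force on the tool from outside, world axes, zero at the start.
- read_ft_torque(): the same for the moment, N m.
- read_grip_width(): finger opening in m.
- read_grasp_force(): force on a finger pad.
Only numpy, scipy, OpenCV 4.12 (cv2) and the standard library are available. Lean on these libraries where they do the work, as an engineer would, in place of code of your own. Each camera call takes 0.05 s, during which the arm holds its last target. There are 200 camera calls.

## Working session

There is one attempt and no reset: what is moved stays moved. The work goes in short steps, each a Python script; the robot and the scene stay as the last script left them, time stands still between calls to the robot, and variables do not carry over. Pictures are saved under pics/ and viewed, at most 14 in all, crops included, and the job is handed in when it is done.

```bash
mkdir -p pics; cat > h.py <<'E'
from cell import *
import numpy as np, cv2
from scipy.spatial.transform import Rotation as R
def world(cam,d):
    m=viewer.camera_model(cam); v,u=np.mgrid[0:480,0:640]
    P=np.stack([(u-m['cx'])/m['fx']*d,(v-m['cy'])/m['fy']*d,d],-1)
    Rm=R.from_rotvec(np.ravel(m['rvec'])).as_matrix()
    W=(P-np.ravel(m['tvec']))@Rm; W[d==0]=np.nan
    return W
E
python3 - <<'E'
from h import *
for c in ('top','scene'):
    im,d=viewer.get_image(c); cv2.imwrite(f'pics/{c}0.png',im[...,::-1]); np.save(c+'.npy',d)
    W=world(c,d)
    for n in ['cap_bad','cap_a','heatsink','transformer','tray_blue','tray_yellow','tray_red','tin','jar']:
        for r in viewer.search_frame(c,n)[:4]:
            b=r['bbox']; x,y=int(b[0]),int(b[1]); print(c,n,round(r['score'],2),np.round(b),np.round(W[min(y,479),min(x,639)],3))
print(read_tcp_pos(),read_tcp_rot(),read_clock())
E
```

```text
top cap_bad 0.69 [208. 274.  22.  16.] [0.466 0.208 0.051]
top cap_a 0.5 [303. 293.  16.  13.] [0.426 0.009 0.05 ]
top heatsink 0.89 [407. 286.  28.  29.] [ 0.441 -0.214  0.03 ]
top transformer 0.68 [151. 281.  18.  22.] [0.453 0.328 0.044]
top tray_blue 0.69 [390. 204.  69.  55.] [ 0.626 -0.187  0.011]
top tray_yellow 0.98 [311. 208.  73.  57.] [ 0.615 -0.006  0.014]
top tray_red 0.56 [223. 198.  72.  56.] [0.642 0.192 0.001]
top tin 0.88 [257. 279.  18.  23.] [0.456 0.11  0.028]
top jar 0.7 [362. 278.  22.  20.] [ 0.458 -0.115  0.04 ]
scene cap_bad 0.88 [364. 174.  12.  27.] [0.479 0.2   0.035]
scene cap_a 0.89 [278. 216.  18.  28.] [0.439 0.004 0.035]
scene cap_a 0.6 [118. 333.  26.  31.] [ 0.445 -0.338  0.043]
scene heatsink 0.82 [186. 294.  43.  32.] [ 0.454 -0.219  0.034]
scene transformer 0.69 [396. 144.  24.  25.] [0.467 0.32  0.035]
scene tray_blue 0.69 [277. 361. 124. 108.] [ 0.637 -0.193  0.003]
scene tray_blue 0.4 [278. 216.  19.  29.] [0.44  0.005 0.038]
scene tray_yellow 0.8 [347. 285. 109.  90.] [ 0.619 -0.008  0.003]
scene tray_red 0.66 [427. 230. 100.  76.] [0.641 0.194 0.003]
scene tray_red 0.45 [397. 142.  22.  26.] [0.469 0.32  0.039]
scene tin 0.63 [324. 201.  25.  26.] [0.468 0.095 0.028]
scene jar 0.81 [239. 266.  28.  35.] [ 0.48  -0.125  0.041]
[0.13323874 0.55935633 0.21646171] [5.94563277e-06 1.16644138e-01 9.93173774e-01 3.50537156e-06] 1.0
```

```bash
python3 - <<'E'
import cv2
a=cv2.imread('pics/top0.png')[160:330,110:480]; cv2.imwrite('pics/topc.png',cv2.resize(a,None,fx=2.1,fy=2.1,interpolation=2))
E
python3 - <<'E'
from h import *
# depth clusters from the top camera above bench
d=np.load('top.npy');W=world('top',d)
z=W[...,2]; m=(z>.02)&(z<.08)&(W[...,0]>.3)&(W[...,0]<.9)&(abs(W[...,1])<.5)
n,l,s,c=cv2.connectedComponentsWithStats(m.astype(np.uint8))
for i in range(1,n):
    if s[i,4]<40: continue
    p=W[(l==i)]; zt=np.percentile(p[:,2],90); t=p[p[:,2]>zt-.008][:,:2]
    r=cv2.minAreaRect((t*1000).astype(np.float32)); print(s[i],c[i].round(),'top z',zt.round(3),'mean',t.mean(0).round(3),r)
E
```

```text
[101  76  43  70 950] [127. 115.] top z 0.074 mean [0.816 0.392] ((814.594482421875, 393.3498229980469), (24.2166805267334, 153.59605407714844), 66.37300109863281)
[ 470   76   67   73 1209] [492. 120.] top z 0.075 mean [ 0.805 -0.417] ((809.7210083007812, -412.4181213378906), (178.93360900878906, 72.51130676269531), 43.847564697265625)
[191  80 108  34 925] [239. 105.] top z 0.045 mean [0.848 0.149] ((865.9901733398438, 140.52365112304688), (67.3040542602539, 238.91848754882812), 0.21043312549591064)
[ 360   80   73   36 2241] [395.  99.] top z 0.052 mean [ 0.863 -0.198] ((866.3770751953125, -199.98699951171875), (67.05419921875, 160.72412109375), 0.08771518617868423)
[ 75 128   7  10  41] [ 78. 133.] top z 0.06 mean [0.77  0.496] ((771.5354614257812, 495.5955505371094), (13.61584186553955, 7.906238079071045), 1.1972315311431885)
[ 88 132   9  10  62] [ 92. 136.] top z 0.059 mean [0.762 0.464] ((763.0845336914062, 464.956787109375), (16.419925689697266, 13.754332542419434), 71.65950012207031)
[ 78 203  36  23 344] [ 95. 215.] top z 0.026 mean [0.596 0.462] ((596.8693237304688, 464.2
[... 545 characters left out ...]
08740234), 0.07289628684520721)
[245 270  23  23 424] [256. 281.] top z 0.031 mean [0.452 0.11 ] ((452.1222839355469, 109.71990966796875), (47.21491241455078, 47.6359977722168), 1.067247748374939)
[392 273  27  27 393] [405. 286.] top z 0.04 mean [ 0.442 -0.211] ((441.5605163574219, -211.0457305908203), (46.1181640625, 36.52956771850586), 32.47193145751953)
[453 285  18  14 206] [462. 291.] top z 0.052 mean [ 0.43  -0.332] ((429.31414794921875, -332.4791259765625), (28.797508239746094, 27.571496963500977), 88.70935821533203)
[295 287  14  14 158] [301. 294.] top z 0.052 mean [0.425 0.012] ((425.2010498046875, 11.681419372558594), (27.255640029907227, 27.351306915283203), 0.12770479917526245)
```

View pics/topc.png

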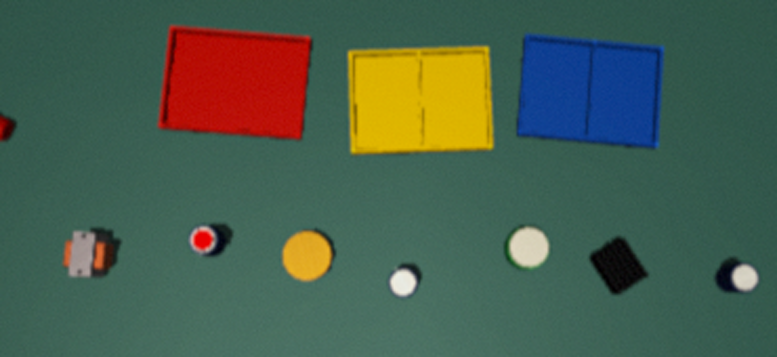

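View pics/scene0.png

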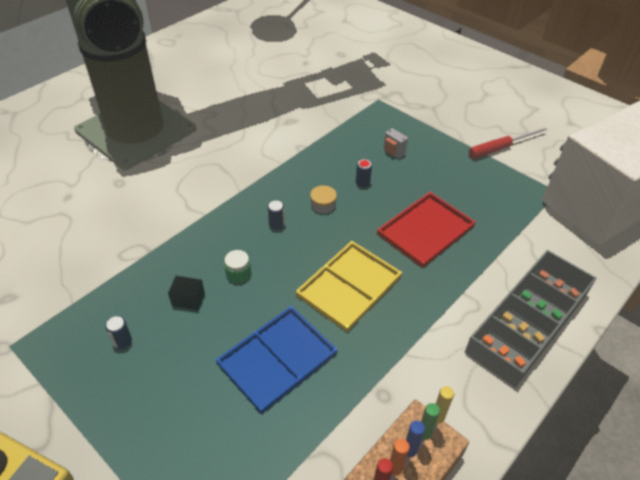

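The crop shows the red-spotted capacitor at (203,240). The sound capacitors are at (403,282) and (743,277), the transformer at (85,253), the heat sink at (618,265), the tin at (307,255) and the jar at (528,247). The trays run red, yellow, blue from left to right, and the scene view shows the same layout. The spacing is about 100 mm, so I will close the gripper roughly along world x. Next I'll measure the trays and the part yaws.

```bash
cat >> h.py <<'E'
def quat(phi):  # tool down, closing along angle phi
    y=np.array([np.cos(phi),np.sin(phi),0]); z=np.array([0,0,-1.])
    q=R.from_matrix(np.stack([np.cross(y,z),y,z],1)).as_quat(); return [q[3],q[0],q[1],q[2]]
E
python3 - <<'E'
from h import *
im=cv2.imread('pics/top0.png');d=np.load('top.npy');W=world('top',d)
hsv=cv2.cvtColor(im,cv2.COLOR_BGR2HSV);H,S,V=[hsv[...,i].astype(int) for i in range(3)]
box=(W[...,0]>.54)&(W[...,0]<.74)&(abs(W[...,1])<.33)&(W[...,2]<.03)
m=viewer.camera_model('top');Rm=R.from_rotvec(np.ravel(m['rvec'])).as_matrix();C=-Rm.T@np.ravel(m['tvec']);print('cam',C)
for n,k in dict(red=((H<8)|(H>172)),yellow=(H>18)&(H<35),blue=(H>100)&(H<130)).items():
    mk=(k&(S>130)&box).astype(np.uint8)
    c=max(cv2.findContours(mk,cv2.RETR_EXTERNAL,cv2.CHAIN_APPROX_NONE)[0],key=cv2.contourArea)[:,0].astype(float)
    ray=np.stack([(c[:,0]-m['cx'])/m['fx'],(c[:,1]-m['cy'])/m['fy'],np.ones(len(c))],1)@Rm
    P=C+ray*((.012-C[2])/ray[:,2])[:,None]
    print(n,cv2.minAreaRect((P[:,:2]*1000).astype(np.float32)))
for n,(x,y),zz in (('tr',(.453,.332),.0405),('hs',(.442,-.211),.03)):
    t=W[(np.hypot(W[...,0]-x,W[...,1]-y)<.04)&(W[...,2]>zz)][:,:2]
    print(n,len(t),cv2.minAreaRect((t*1000).astype(np.float32)))
for p,phi in (((.467,.211,.15),0),((.63,.19,.15),0),((.43,-.332,.15),0),((.453,.332,.15),0),((.442,-.211,.15),.567)):
    for f in (phi,phi+np.pi): print(p,f,np.round(robot.solve_ik(p,quat(f)) ,2) if robot.solve_ik(p,quat(f)) is not None else None)
E
```

```text
cam [0.41297974 0.00722456 1.0044613 ]
red ((635.970458984375, 190.8580322265625), (152.26608276367188, 112.61463165283203), 85.68059539794922)
yellow ((617.9779052734375, -5.992652893066406), (113.34661102294922, 151.8174285888672), 2.0989813804626465)
blue ((628.86328125, -188.71453857421875), (153.20848083496094, 113.368408203125), 84.86283874511719)
tr 230 ((453.3930358886719, 334.03533935546875), (26.703201293945312, 44.601314544677734), 80.2918701171875)
hs 288 ((441.5421447753906, -211.08975219726562), (46.069664001464844, 36.60116195678711), 32.25944519042969)
(0.467, 0.211, 0.15) 0 [ 0.26  0.14  1.76 -0.    1.24  0.26]
(0.467, 0.211, 0.15) 3.141592653589793 None
(0.63, 0.19, 0.15) 0 [ 0.16  0.43  1.39 -0.    1.32  0.16]
(0.63, 0.19, 0.15) 3.141592653589793 None
(0.43, -0.332, 0.15) 0 [-0.82  0.2   1.69 -0.    1.25 -0.82]
(0.43, -0.332, 0.15) 3.141592653589793 [-0.82  0.2   1.69 -0.    1.25  2.32]
(0.453, 0.332, 0.15) 0 [ 0.48  0.24  1.64 -0.    1.26  0.48]
(0.453, 0.332, 0.15) 3.141592653589793 [ 0.48  0.24  1.64 -0.    1.26 -2.66]
(0.442, -0.211, 0.15) 0.567 [-0.62  0.09  1.82 -0.    1.23 -1.19]
(0.442, -0.211, 0.15) 3.7085926535897933 [-0.62  0.09  1.82 -0.    1.23  1.95]
```

```bash
cat >> h.py <<'E'
TR=dict(red=((.636,.191),np.radians(-4.3)),yellow=((.618,-.006),np.radians(2.1)),blue=((.629,-.189),np.radians(-5.1)))
def pick(xy,phi,h,op):
    robot.set_gripper(op)
    z=h-.008; robot.move_ptp([*xy,z+.08],quat(phi))
    hit=robot.movel([*xy,z],rate=.12,max_force=15)
    robot.set_gripper(0); w=read_grip_width()
    robot.movel([*xy,z+.085],rate=.15)
    print('pick hit',hit,'w',round(w,4),'after lift',round(read_grip_width(),4),'F',read_grasp_force(),'t',read_clock()); return w
def place(tray,bay,h,w,n):
    (c,a)=TR[tray]; c=np.array(c)+bay*np.array([-np.sin(a),np.cos(a)]); z=h-.008+.004
    robot.move_ptp([*c,z+.08],quat(a))
    robot.movel([*c,z+.012],rate=.15)
    hit=robot.movel([*c,z-.002],rate=.03,max_force=6); zz=read_tcp_pos()[2]-z
    robot.hold(.2); robot.set_gripper(min(w+.03,.094)); robot.movel([*c,z+.09],rate=.15)
    print('place hit',hit,'dz',round(zz,4),'t',read_clock())
E
python3 - <<'E'
from h import *
w=pick((.467,.2115),0,.032,.07)
if w>.02: place('red',0,.032,w,'r')
robot.hold(.3)
im,d=viewer.get_image('scene'); cv2.imwrite('pics/s1.png',im[...,::-1])
E
```

```text
pick hit False w 0.0294 after lift 0.0298 F 29.999927580356598 t 5.6167
place hit True dz -0.0002 t 8.9833
```

View pics/s1.png

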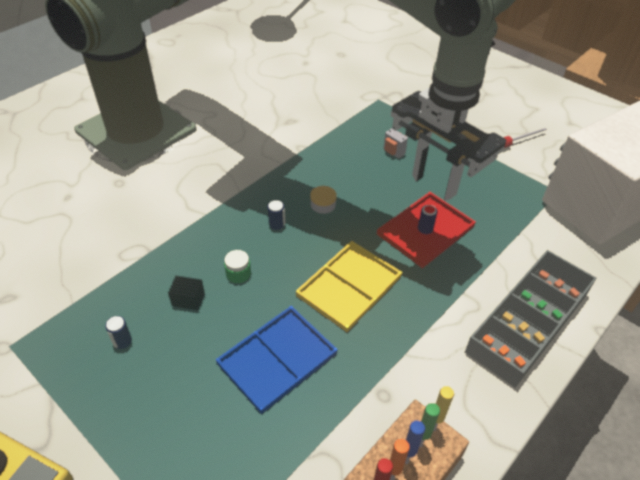

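The bad capacitor stands upright in the red tray at about (428,220), and nothing else has been disturbed. Next are the two sound capacitors.

```bash
sed -i 's/w+.03/w+.02/' h.py; python3 - <<'E'
from h import *
for xy,phi,h,op,tray,bay,wn in (((.425,.0117),0,.032,.07,'blue',.036,.03),((.4293,-.3325),0,.032,.07,'blue',-.036,.03),
   ((.4415,-.211),np.radians(32.3),.029,.075,'yellow',-.036,.046),((.4534,.333),np.radians(-9.7),.031,.08,'yellow',.036,.044)):
    w=pick(xy,phi,h,op)
    if abs(w-wn)>.003: print('odd width'); break
    place(tray,bay,h,w,'')
robot.move_ptp([.4,.35,.3],quat(0))
for c in ('scene','top'):
    im,d=viewer.get_image(c); np.save(c+'.npy',d); cv2.imwrite(f'pics/{c}2.png',im[...,::-1])
W=world('top',d); z=W[...,2]; m=(z>.025)&(z<.08)&(W[...,0]>.4)&(W[...,0]<.72)&(abs(W[...,1])<.3)
n,l,s,c=cv2.connectedComponentsWithStats(m.astype(np.uint8))
for i in range(1,n):
    if s[i,4]>40:
        p=W[l==i]; zt=np.percentile(p[:,2],90); t=p[p[:,2]>zt-.008][:,:2].mean(0); print('top',zt.round(3),t.round(3),{k:(R.from_euler('z',-a).as_matrix()[:2,:2]@(t-c0)).round(3) for k,(c0,a) in TR.items() if np.linalg.norm(t-c0)<.08})
E
```

```text
pick hit False w 0.0295 after lift 0.0298 F 29.99989092350006 t 13.0583
place hit True dz -0.0002 t 16.6167
pick hit False w 0.0297 after lift 0.0296 F 29.999870359897614 t 20.4417
place hit True dz -0.0002 t 23.8833
pick hit False w 0.0455 after lift 0.0457 F 29.999852031469345 t 27.3583
place hit True dz 0.0002 t 30.85
pick hit False w 0.0449 after lift 0.0448 F 29.55082349013537 t 35.0
place hit True dz -0.0 t 38.8417
top 0.056 [0.634 0.191] {'red': array([-0.002, -0.   ])}
top 0.056 [ 0.631 -0.153] {'blue': array([-0.001,  0.036])}
top 0.05 [0.615 0.03 ] {'yellow': array([-0.001,  0.036])}
top 0.043 [ 0.616 -0.059] {'yellow': array([-0.004, -0.053])}
top 0.056 [ 0.624 -0.225] {'blue': array([-0.001, -0.036])}
top 0.042 [ 0.46  -0.116] {}
top 0.031 [0.452 0.11 ] {}
```

View pics/scene2.png

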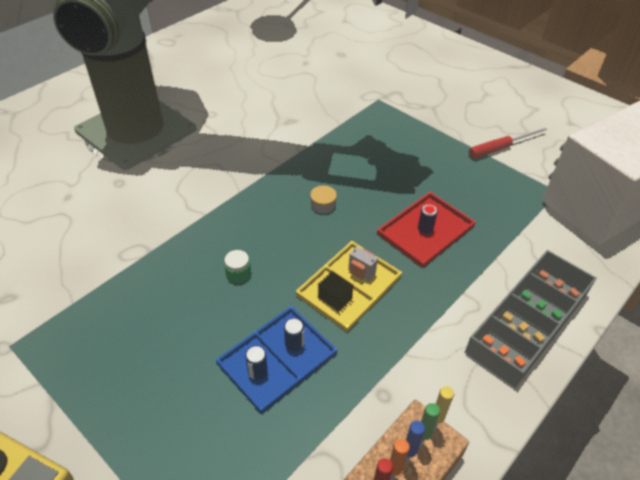

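The capacitors and transformer stand correctly, but the heat sink at (335,290) looks tipped over, and it measures 17 mm off in y. I'll take a closer look.

```bash
python3 - <<'E'
from h import *
robot.move_ptp([.56,-.04,.26],quat(np.radians(2.1)))
p,q=read_tcp_pos(),read_tcp_rot()
im,d=viewer.get_image('wrist'); cv2.imwrite('pics/w3.png',im[...,::-1]); np.save('w3.npy',d)
a=cv2.imread('pics/scene2.png')[230:340,270:430]; cv2.imwrite('pics/sc2.png',cv2.resize(a,None,fx=4,fy=4,interpolation=2))
m=viewer.camera_model('wrist');v,u=np.mgrid[0:480,0:640]
P=np.stack([(u-m['cx'])/m['fx']*d,(v-m['cy'])/m['fy']*d,d,np.ones_like(d)],-1)@np.array(m['mount']).T
W=P[...,:3]@R.from_quat([q[1],q[2],q[3],q[0]]).as_matrix().T+p; np.save('W3.npy',W)
s=(d>0)&(W[...,2]>.02)&(W[...,1]<-.015)&(W[...,1]>-.1)&(W[...,0]>.55)&(W[...,0]<.69)&(W[...,2]<.07)
t=W[s]; print(len(t),t.min(0),t.max(0),np.percentile(t[:,2],[10,50,90]))
t=t[t[:,2]>t[:,2].max()-.012]; print(cv2.minAreaRect((t[:,:2]*1000).astype(np.float32)))
E
```

```text
1728 [ 0.59736239 -0.06146006  0.0200975 ] [ 0.64485582 -0.02313682  0.04426573] [0.02536989 0.04021116 0.04255779]
((621.1342163085938, -42.00604248046875), (46.244930267333984, 36.29596710205078), 2.298598289489746)
```

View pics/w3.png

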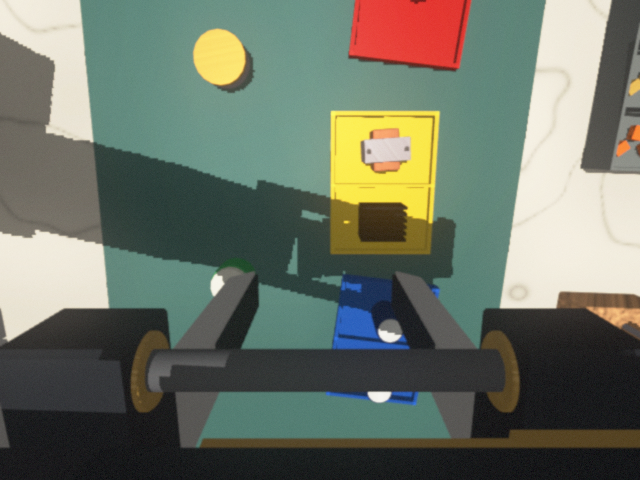

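View pics/sc2.png

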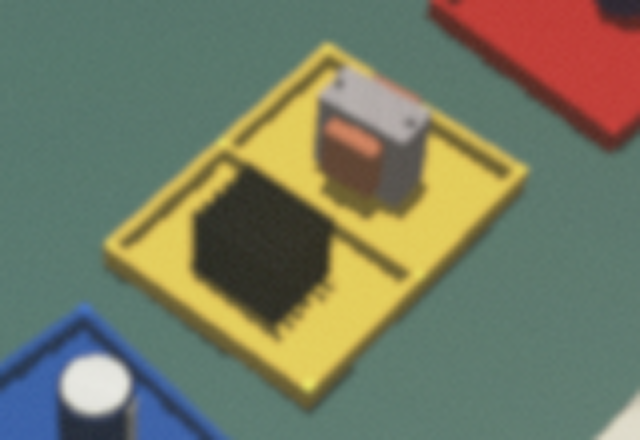

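```bash
python3 - <<'E'
from h import *
Ws=dict(wrist=np.load('W3.npy'),scene=world('scene',np.load('scene.npy')),top=world('top',np.load('top.npy')))
for k,W in Ws.items():
    s=(abs(W[...,0]-.621)<.02)&(abs(W[...,1]+.042)<.015); z=W[s][:,2]
    print(k,len(z),np.histogram(z,bins=[-.01,.005,.012,.02,.03,.036,.04,.046,.06])[0])
    t=W[s]; t=t[t[:,2]>.037]
    if len(t)>20: print(np.linalg.lstsq(np.c_[t[:,:2]-t[:,:2].mean(0),np.ones(len(t))],t[:,2],rcond=None)[0])
robot.move_ptp([.54,.1,.3],quat(0))
im,d=viewer.get_image('top'); W=world('top',d); print(viewer.search_frame('top','heatsink')[:1])
s=(abs(W[...,0]-.621)<.04)&(abs(W[...,1]+.042)<.03)&(W[...,2]>.02); t=W[s]; print(len(t),t.min(0),t.max(0))
im=cv2.imread('pics/top2.png')*0+im[...,::-1]; cv2.imwrite('pics/t4.png',cv2.resize(im[160:260,270:380],None,fx=5,fy=5,interpolation=2))
E
```

```text
wrist 1899 [  0   0   9 233 178 116 542   0]
[-4.41924264  7.87776341  0.18812952]
scene 350 [  0   0   0   0  14 138 197   1]
[-0.01276166 -0.01026123  0.04073368]
top 222 [ 0 53 25 23  4 19 96  2]
[-0.00794884  0.0149667   0.04206978]
[{'bbox': [328.0, 205.3, 18.3, 24.5], 'score': 0.57}]
257 [ 0.59481073 -0.0610023   0.02021241] [ 0.64145081 -0.0239917   0.04659131]
```

View pics/t4.png

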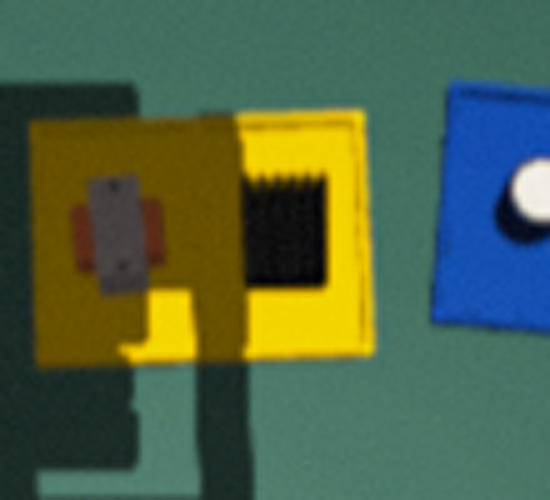

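The heat sink is upright. The top view reaches the base plate at about 10 mm between the fins, the fin tops are at 42 mm with about 1° of slope, and the footprint is centred in its bay at (328,205). The jagged edge I saw is the shadow of the fins. The tin and jar have not moved.

```bash
python3 -c "
from h import *
robot.hold(.3); print(ticket.hand_in(), read_clock())"
```

```text
the job is handed in; nothing more can be done
the job is handed in; nothing more can be done
```

All five parts stand upright in their trays, the faulty capacitor having gone into the red one first; the tin and jar were not moved, and the job is handed in (no verdict was shown).

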